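# Load the lapping jig and hold its index plunger out

## Task

Put the two nickel-plated valve spring cups, one at a time and mouth up, into the two empty pockets of the green carriage so that each sits fully home, one cup to a pocket. Only then take the red T-handle of the sprung index plunger, pull it straight up all the way to its stop so the pin is clear of its seat hole, and keep holding it there: the program finishes while the gripper is still holding the plunger up. Leave the iron lap, the valve cover and the mallet where they lie.

Things in the scene. Friction and masses are not known exactly. Their poses are not given: they have to be found in the camera images.
- jig: jig fixed to the bench; origin under the centre of its dark steel bed, 110 x 250 x 10 mm (x, y, z). On it a green carriage, 92 mm wide, y -125 to 25 mm, top 34 mm above the bench, with two pockets; an aluminium tongue (top 30 mm up) with the seat hole at y 90; a grey bridge over it, 96 mm long in x, y 77 to 103, top 67 mm up, with a brass bush (22 mm dia, top 78 mm up) for the plunger
- pocket_a (a point): centre of the mouth of the pocket farther from the plunger, level with the carriage top, at (0, -85, 34) mm in the jig; pocket 38 mm diameter, 10 mm deep, flat floor; axes as the jig's
- pocket_b (a point): centre of the mouth of the pocket nearer the plunger, at (0, -15, 34) mm in the jig; pocket 38 mm diameter, 10 mm deep, flat floor; axes as the jig's
- cup_a: nickel-plated valve spring cup, plain round, closed bottom, open top: 32 mm outer diameter, 30 mm high, wall 3 mm, 50 to 100 g, standing mouth up on the bench; origin at the centre of its underside, z up through the mouth. In a pocket it stands 20 mm out
- cup_b: second valve spring cup, the same as cup_a; either cup may go in either pocket
- tee_handle (a point): red T-handle bar on top of the index plunger: 50 mm long along its x, 14 mm wide along its y, 18 mm tall; origin at the bar's centre, 105 mm above the bench when home, at (0, 90, 105) mm in the jig; axes as the jig's (it does not turn). A thin rod joins it to the pin below; 18 mm free between its underside and the brass bush
- plunger (a joint): travel of the index plunger in m, straight up: 0 = home, nose in its seat hole; clear of the hole from about 0.014; 0.020 = stop, fully pulled. The spring pulls it back home with about 7 N at the start of travel and 12 N at the stop (250 N/m), and it snaps home if let go
- lap: bystander: pitted iron lap, dark disc 74 mm diameter, 24 mm high, origin at the centre of its underside
- valve_cover: bystander: grey cast valve cover 76 x 54 x 30 mm, origin at the centre of its underside
- mallet: bystander: walnut mallet lying down, head 60 x 90 x 60 mm, handle 170 mm long towards its -x; origin at the centre of the head's underside
Not all that is in view belongs to the job. Leave any pink or yellow look-alike of the cup_a alone. What is shaped like the cup_b but pink is not meant.

How it is judged:
By the outcome, as a careful person would: the job done as asked, in the order asked, and still so for the second after the job is handed in, while the arm keeps its last pose, push and grip.
It also fails if it takes over 64 s, if anything falls off the work surface, if the arm or the gripper's body presses on something with over 40 N, if the wrist force passes 120 N, or if a joint passes its speed limit or range.

## Robot

A 6-joint arm with a two-finger parallel gripper is mounted at the origin on the work surface. World frame = base frame: x ahead of the robot, y to its left, z up, the work surface at z = 0. Lengths are in m, angles in rad, forces in N, time in s.
With the tool pointing down it reaches from about 0.35 to 0.775 m from the base axis. Payload 5.5 kg.
Tool frame: the origin (TCP) lies at the very end of the fingers, on their centre line; the grasp point (between the pads) lies env.grasp_offset behind it (env.grasp_offset is the distance from the TCP to the grasp point, in m); x points along the fingers, y is the direction in which the jaws open and shut, and the axes are right-handed (so a half turn about x gives the same grasp; the last joint's range is limited). The gripper opens to 85 mm and grips with 20 to 120 N. Pads are 22 mm wide; open, the fingers measure 114 mm over their backs; the gripper's body (76 mm by 85 mm) begins 54 mm behind the grasp point. The pads swing forward as they close: fully open they stand 13 mm farther back than shut.
Start: joints at [-1.317, 0.313, 0.046, 1.304, 0, 1.431], TCP at [0.221, -0.531, 0.231] pointing down, gripper open.
Joint ranges: [-2.76, 2.76], [-0.86, 1.69], [-1.03, 1.26], [-2.2, 2.34], [-1.47, 1.5], [-3.14, 3.14]. Speed limits (rad/s): [2.57, 2.57, 3.14, 3.14, 3.14, 3.14].

## Interface

Orientations are given as a unit quaternion [w, x, y, z].
In Python, from workcell import get_state, viewer, job, env gives the robot as it stands.
- The arm moves only by the tool send_rows, never from a script. Its argument "plan" is a list of rows, each a list of 6 numbers: the shift along the tool's x, y, z in mm, then the turn, a rotation vector about the tool's x, y, z in degrees. A call has exactly 10 rows; each row is the pose to reach, as a shift and turn from the pose commanded when the call began, along the tool's axes at that moment; what a row does not reach only later rows make up. A row lasts 1/8 s, in which the tool goes at most 62.5 mm and 10.7 degrees, less where a joint would pass 70% of its speed; a pose out of reach is approached as far as the arm can. A call with a gripper value outside its range is refused whole. "claw" is the finger opening in mm, from 0 to 85.4, set as the call begins (left out, the last holds). The fingers move at their own pace and stop on an object; "newtons" is the grip in N (left out, the last holds). Time passes only in rows, so rows that repeat a pose let the fingers close, or fill a call up. It gives the time, the measured TCP pose, the force and the opening at its end, in the units of the state.
- get_state(): the state, without advancing time (a new reading comes with each control period).
- viewer.read_camera(name): name is "side" or "top"; returns a dict with "frame" (384x512x3 uint8, blue, green, red), "mtx" (3x3 intrinsics, pixels), "rvec" (rotation vector, rad) and "tvec" (3), from world to camera coordinates, as OpenCV has them. Camera axes: x right, y down, z forward; pixel columns grow to the right and rows downward; lengths in m; the calibration is good to about 2 mm. A picture is of the moment at which its call begins. There is no depth.
- job.hand_in(): hands the job in, once; it reports no verdict.
The state is a dict: "clock": time; "joint_pos": joint angles; "qvel": joint speeds; "tau": joint torques, N m; "tcp_pos": TCP position; "orientation": TCP orientation; "wrist_force": force on the tool from outside, world axes, zero at the start; "ft_torque": the same for the moment, N m; "finger_gap": finger opening in m.
Only numpy, scipy, OpenCV 4.12 (cv2) and the standard library are available. Lean on these libraries where they do the work, as an engineer would, in place of code of your own. Each camera call takes 0.05 s, during which the arm holds its last target.

## Working session

There is one attempt and no reset: what is moved stays moved. The work goes in short steps, Python scripts to look and compute and a tool call to move; the robot and the scene stay as the last step left them, time stands still between calls to the robot, and variables do not carry over. Pictures are saved under pics/ and viewed, and the job is handed in when it is done.

Besides the shell and the picture viewer there is one more tool, called after "Emit:" as name(argument=value, ...) on one line, values as JSON. send_rows: Moves the arm, as the interface text tells. Its arguments: {"type":"object","properties":{"plan":{"type":"array"},"claw":{"type":"number"},"newtons":{"type":"number"}},"required":["plan"]}

```bash
ls; mkdir -p pics; python3 - <<'E'
from workcell import get_state, viewer, job, env
import cv2,numpy as np
s=get_state(); print(s); print(env.grasp_offset)
for n in("side","top"):
    d=viewer.read_camera(n); cv2.imwrite(f"pics/{n}0.png",d["frame"]); np.savez(f"{n}0.npz",**d)
    print(n,d["mtx"],d["rvec"],d["tvec"])
E
```

```text
pics
{'clock': 0.0, 'joint_pos': array([-1.31658908e+00,  3.13976526e-01,  4.49545658e-02,  1.30359222e+00,
       -8.29556194e-06,  1.43114860e+00]), 'qvel': array([-0.0021031 ,  0.00158276, -0.00128358,  0.00020253, -0.00076149,
       -0.00090902]), 'tau': array([-1.86922640e-03, -4.80633438e+01,  2.98528075e+01,  1.96279655e-02,
       -3.34478127e-04,  1.26929515e-05]), 'tcp_pos': array([ 0.22048828, -0.53048308,  0.23041247]), 'orientation': array([-0.13770894, -0.69340007, -0.13899191,  0.69347952]), 'wrist_force': array([0.98121813, 0.41119182, 0.05598038]), 'ft_torque': array([ 0.05254807, -0.01894876, -0.02054646]), 'finger_gap': 0.08527849180094957}
0.0187
side [[388.51260091   0.         257.28295244]
 [  0.         388.51260091 191.63375139]
 [  0.           0.           1.        ]] [ 0.85745327 -2.56205928  1.09434732] [0.48346174 0.3101465  0.80233493]
top [[362.96731088   0.         255.6645495 ]
 [  0.         362.96731088 193.51979309]
 [  0.           0.           1.        ]] [ 2.1510449  -2.1149899   0.15933904] [0.01191183 0.57890938 0.76460044]
```

View pics/side0.png

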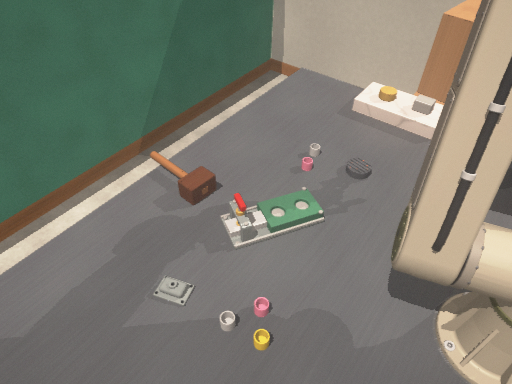

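View pics/top0.png

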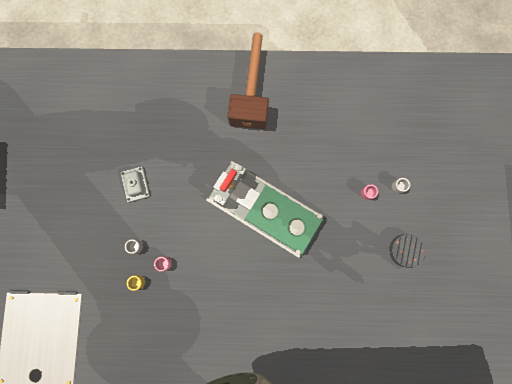

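In the top view, the nickel cups are at (133,247) and (402,185). The look-alikes are pink at (163,264) and (370,191), and yellow at (134,283). In the side view the nickel cups are at (228,321) and (314,150). I'll check close crops next.

```bash
cat > h.py <<'E'
import cv2,numpy as np
from workcell import get_state, viewer, job, env
def cam(d):
    R=cv2.Rodrigues(d["rvec"])[0]; t=np.array(d["tvec"]).ravel(); return np.array(d["mtx"]),R,t
def ray(d,p):
    K,R,t=cam(d); v=R.T@np.linalg.inv(K)@np.array([p[0],p[1],1.]); c=-R.T@t; return c,v/np.linalg.norm(v)
def onz(d,p,z):
    c,v=ray(d,p); return c+v*(z-c[2])/v[2]
def tri(d1,p1,d2,p2):
    c1,v1=ray(d1,p1);c2,v2=ray(d2,p2)
    A=np.array([v1,-v2]).T; s=np.linalg.lstsq(A,c2-c1,rcond=None)[0]
    a=c1+v1*s[0];b=c2+v2*s[1]; return (a+b)/2,np.linalg.norm(a-b)
def proj(d,P):
    return cv2.projectPoints(np.array(P,float).reshape(-1,3),np.array(d["rvec"],float),np.array(d["tvec"],float),d["mtx"],None)[0].reshape(-1,2)
def crop(img,x,y,r,f):
    return cv2.resize(img[max(0,y-r):y+r,max(0,x-r):x+r],None,fx=f,fy=f,interpolation=cv2.INTER_CUBIC)
E
python3 - <<'E'
from h import *
S=dict(np.load("side0.npz"));T=dict(np.load("top0.npz"))
a=[crop(T["frame"],133,247,20,9),crop(T["frame"],402,185,20,9)]
b=[crop(S["frame"],228,321,20,9),crop(S["frame"],314,150,20,9)]
cv2.imwrite("pics/c1.png",cv2.resize(np.vstack([np.hstack(a),np.hstack(b)]),(600,600)))
cv2.imwrite("pics/c2.png",np.hstack([crop(T["frame"],266,210,64,3),crop(S["frame"],272,215,64,3)]))
for d in(S,T): print(ray(d,(256,192)))
E
```

```text
(array([0.18725843, 0.58642671, 0.77117147]), array([ 0.4177907 , -0.5829263 , -0.69688439]))
(array([0.44952489, 0.01182034, 0.84715964]), array([ 0.16331884,  0.01131715, -0.98650843]))
```

View pics/c1.png

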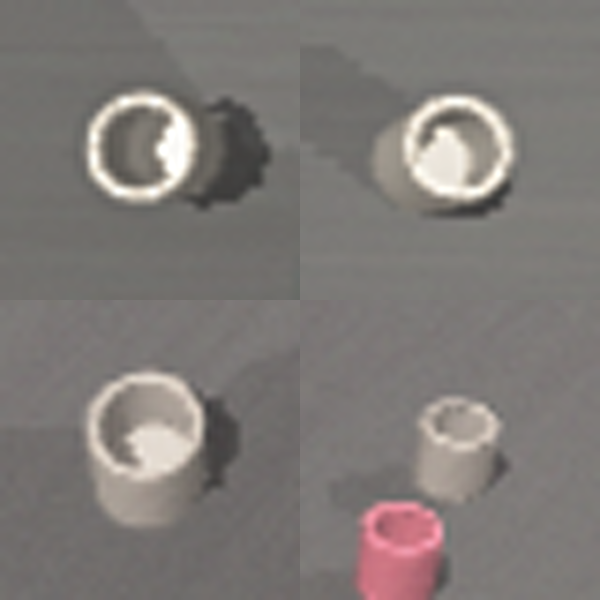

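View pics/c2.png

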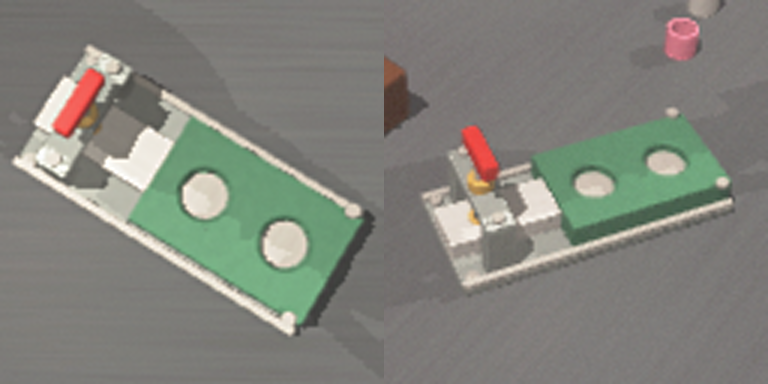

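The crops show both nickel cups are plain, mouth up and uncoloured, and both pockets are empty. Next I'll measure the rims, pockets and handle.

```bash
cat >> h.py <<'E'
def up(img,x,y,r,f=8):
    c=img[y-r:y+r,x-r:x+r]; return cv2.resize(c,None,fx=f,fy=f,interpolation=cv2.INTER_CUBIC)
def back(p,x,y,r,f=8):
    return ((p[0]+.5)/f-.5+x-r,(p[1]+.5)/f-.5+y-r)
E
python3 - <<'E'
from h import *
S=dict(np.load("side0.npz"));T=dict(np.load("top0.npz"))
def ell(mask,x,y,r,inner=False):
    cs,h=cv2.findContours(mask,cv2.RETR_CCOMP,cv2.CHAIN_APPROX_NONE)
    out=[]
    for c,hh in zip(cs,h[0]):
        if len(c)>60:
            e=cv2.fitEllipse(c); hu=cv2.fitEllipse(cv2.convexHull(c)) if len(cv2.convexHull(c))>5 else e
            out.append((hh[3],np.round(back(e[0],x,y,r),2),np.round(np.array(e[1])/8,2),round(e[2]),cv2.contourArea(c)/64))
    return out
for (x,y) in((133,247),(402,185)):
    u=up(T["frame"],x,y,12); g=u.min(2)
    for th in(150,175,195):
        print("top cup",x,th,*ell((g>th).astype(np.uint8),x,y,12),sep="\n  ")
# red handle
for n,d in(("T",T),("S",S)):
    f=d["frame"].astype(int); m=((f[...,2]>150)&(f[...,1]<70)&(f[...,0]<80)).astype(np.uint8)
    k,l,st,c=cv2.connectedComponentsWithStats(m)
    for i in range(1,k):
        if st[i,4]>15: print("red",n,st[i],c[i])
for n,d,ps in(("T",T,((270,211),(297,228))),("S",S,((278,212),(302,205)))):
    for x,y in ps:
        u=up(d["frame"],x,y,14); hsv=cv2.cvtColor(u,cv2.COLOR_BGR2HSV)
        sat=hsv[...,1]
        for th in(60,90,110):
            print("pocket",n,x,th,*[e for e in ell((sat<th).astype(np.uint8),x,y,14) if e[4]>60],sep="\n  ")
E
```

```text
top cup
  133
  150
  (np.int32(-1), array([131.22, 246.09]), array([14.12, 14.71]), 49, 162.9765625)
  (np.int32(0), array([130.5 , 246.03]), array([ 9.39, 11.67]), 9, 80.0078125)
top cup
  133
  175
  (np.int32(-1), array([131.21, 246.09]), array([13.63, 14.26]), 51, 152.5859375)
  (np.int32(0), array([130.51, 246.01]), array([ 9.87, 12.08]), 9, 87.546875)
top cup
  133
  195
  (np.int32(-1), array([131.04, 246.07]), array([12.57, 13.12]), 47, 50.0703125)
top cup
  402
  150
  (np.int32(-1), array([402.51, 184.13]), array([13.87, 14.91]), 103, 162.1875)
  (np.int32(0), array([402.74, 183.92]), array([ 9.55, 10.17]), 131, 45.4921875)
top cup
  402
  175
  (np.int32(-1), array([402.52, 184.16]), array([13.42, 14.3 ]), 109, 150.515625)
  (np.int32(0), array([402.93, 183.81]), array([ 9.74, 10.98]), 123, 57.5625)
top cup
  402
  195
  (np.int32(-1), array([402.59, 184.19]), array([12.46, 12.82]), 94, 73.1484375)
red S [235 197  11  14  39] [239.84615385 205.15384615]
pocket
  T
  270
  60
  (np.int32(-1), array([269.75, 210.73]), array([16.42, 16.67]), 97, 214.5625)
pocket
  T
  270
  
[... 396 characters left out ...]

  297
  110
  (np.int32(-1), array([296.5, 227.5]), array([32.98, 32.98]), 0, 777.015625)
pocket
  S
  278
  60
  (np.int32(-1), array([277.25, 211.92]), array([ 9.75, 14.9 ]), 100, 112.421875)
pocket
  S
  278
  90
  (np.int32(-1), array([277.5, 211.5]), array([32.98, 32.98]), 0, 777.015625)
pocket
  S
  278
  110
  (np.int32(-1), array([277.5, 211.5]), array([32.98, 32.98]), 0, 777.015625)
pocket
  S
  302
  60
  (np.int32(-1), array([301.21, 204.86]), array([ 8.88, 14.27]), 100, 98.6640625)
pocket
  S
  302
  90
  (np.int32(-1), array([301.5, 204.5]), array([32.98, 32.98]), 0, 777.015625)
pocket
  S
  302
  110
  (np.int32(-1), array([301.5, 204.5]), array([32.98, 32.98]), 0, 777.015625)
```

```bash
python3 - <<'E'
from h import *
S=dict(np.load("side0.npz"));T=dict(np.load("top0.npz"))
for n,p,z in(("c1",(131.2,246.08),.03),("c2",(402.53,184.15),.03),("pb",(269.75,210.73),.034),("pa",(296.32,226.94),.034)):
    print(n,onz(T,p,z),onz(T,p,z-.01)); print("  side proj",proj(S,[onz(T,p,z)]))
print(tri(T,(131.2,246.08),S,(227.8,315.6)))
print(tri(T,(269.75,210.73),S,(277.25,211.4)),tri(T,(296.32,226.94),S,(301.21,204.3)))
# red
for n,d,(x,y) in(("T",T,(228,180)),("S",S,(239,203))):
    u=up(d["frame"],x,y,16); hsv=cv2.cvtColor(u,cv2.COLOR_BGR2HSV)
    m=(((hsv[...,0]<6)|(hsv[...,0]>172))&(hsv[...,1]>150)&(hsv[...,2]>60)).astype(np.uint8)
    cs,_=cv2.findContours(m,0,2); c=max(cs,key=cv2.contourArea); r=cv2.minAreaRect(c)
    print(n,back(r[0],x,y,16),np.array(r[1])/8,r[2],[np.round(back(q,x,y,16),1) for q in cv2.boxPoints(r)])
    cv2.drawContours(u,[c],-1,(255,0,0),1); cv2.imwrite(f"pics/red{n}.png",u)
u=[up(T["frame"],133,247,16,16),]
us=[crop(S["frame"],228,316,16,16),crop(S["frame"],314,148,16,16)]
cv2.imwrite("pics/c3.png",np.hstack(us)[:,:1024:]) 
E
```

```text
c1 [0.45778301 0.29803554 0.03      ] [0.45788407 0.3015381  0.02      ]
  side proj [[227.52014469 317.23583021]]
c2 [ 0.60833541 -0.31272326  0.03      ] [ 0.61027886 -0.31669487  0.02      ]
  side proj [[315.12951317 146.03397205]]
pb [ 0.54190771 -0.01055291  0.034     ] [ 0.54304381 -0.01082805  0.024     ]
  side proj [[278.42704132 210.4884597 ]]
pa [ 0.50649379 -0.07029572  0.034     ] [ 0.50719438 -0.07130556  0.024     ]
  side proj [[302.14336235 203.39789416]]
(array([0.45787651, 0.29656815, 0.03440306]), np.float64(0.0003095948873363585))
(array([ 0.54355928, -0.01015367,  0.02939041]), np.float64(0.0024788006723327973)) (array([ 0.50772453, -0.07032886,  0.02949942]), np.float64(0.0020150474586379994))
T (227.84379959106445, 179.88013076782227) [ 6.82933712 23.67967606] 31.476839065551758 [array([218.7, 188.2], dtype=float32), array([231.1, 168. ], dtype=float32), array([236.9, 171.6], dtype=float32), array([224.6, 191.8], dtype=float32)]
S (239.61199569702148, 201.6282091140747) [19.05992699  6.75837803] 62.10273361206055 [array([232.2, 194.8], dtype=float32), array([238.1, 191.6], dtype=float32), array([247.1, 208.5], dtype=float32), array([241.1, 211.6], dtype=float32)]
```

```bash
python3 - <<'E'
import cv2,numpy as np
a=cv2.imread("pics/redT.png");b=cv2.imread("pics/redS.png");c=cv2.resize(cv2.imread("pics/c3.png"),(512,256))
cv2.imwrite("pics/v1.png",np.vstack([np.hstack([a,b]),c]))
E
```

```text
(no output)
```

View pics/v1.png

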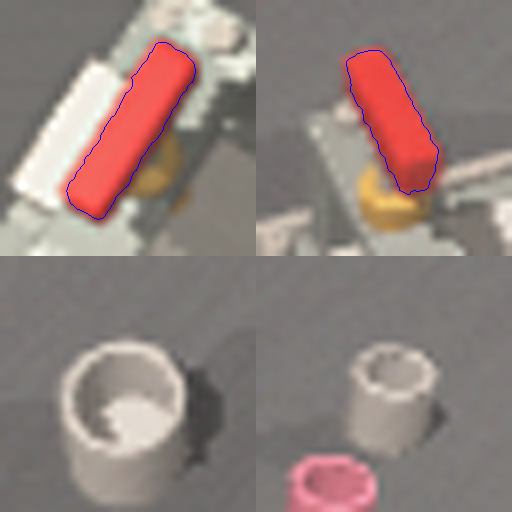

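```bash
cat >> h.py <<'E'
from scipy.spatial.transform import Rotation as Ro
def pose():
    s=get_state(); q=np.array(s["orientation"]); return np.array(s["tcp_pos"]),Ro.from_quat([q[1],q[2],q[3],q[0]]),s
JY=np.deg2rad(59.3)
def Rdown(yang):  # tool x down, tool y at world angle yang (deg)
    a=np.deg2rad(yang); x=np.array([0,0,-1.]); y=np.array([np.cos(a),np.sin(a),0]); return Ro.from_matrix(np.array([x,y,np.cross(x,y)]).T)
def rel(target,yang=None,tag=""):
    p,R,s=pose(); d=R.inv().apply(np.array(target)-p)*1e3
    if yang is None: r=np.zeros(3)
    else:
        c=[(R.inv()*Rdown(y)).as_rotvec(degrees=True) for y in(yang,yang+180)]; r=min(c,key=np.linalg.norm)
    print(tag,"rel mm",np.round(d,1),"deg",np.round(r,1))
E
python3 - <<'E'
from h import *
T=dict(np.load("top0.npz"))
p,R,s=pose(); print(R.as_matrix().round(3),s["joint_pos"].round(3))
h=onz(T,(227.84,179.88),.114); print("handle",h,onz(T,(227.84,179.88),.105))
pa=np.array([.50649,-.0703]);pb=np.array([.54191,-.01055]); u=(pb-pa)/np.linalg.norm(pb-pa); print(u,np.degrees(np.arctan2(u[1],u[0])),pb+u*.105, (h[:2]-pa)@u)
v=h[:2]-(pa+pb)/2; print(np.degrees(np.arctan2(v[1],v[0])))
rel([.6083,-.3127,.15],-30.7,"cup2 above")
S=dict(np.load("side0.npz"))
print(tri(T,(227.84,179.88),S,(239.6,201.6)), proj(S,[h]))
E
```

```text
[[-0.     0.384 -0.923]
 [ 0.002 -0.923 -0.384]
 [-1.    -0.002 -0.   ]] [-1.317  0.314  0.045  1.304 -0.     1.431]
handle [0.59527325 0.07868313 0.114     ] [0.59706241 0.07950391 0.105     ]
[0.50993656 0.86021201] 59.34039588103825 [0.59545334 0.07977226] 0.17343090106049888
59.174964245089654
cup2 above rel mm [  80.6  -52.2 -441.7] deg [-36.7  -0.    0.1]
(array([0.59747171, 0.0797049 , 0.10513579]), np.float64(0.000948948863019648)) [[240.74160341 199.21096141]]
```

Emit:
send_rows(plan=[[8,-5,-40,-4,0,0],[16,-10,-84,-8,0,0],[24,-16,-130,-12,0,0],[32,-21,-176,-16,0,0],[40,-26,-222,-20,0,0],[48,-31,-268,-24,0,0],[56,-37,-314,-28,0,0],[64,-42,-360,-32,0,0],[72,-47,-405,-35,0,0],[80.5,-52,-441.5,-36.7,0,0]], claw=55, newtons=40)

```text
clock: 1.35
tcp_pos: [0.6097, -0.3123, 0.1498]
orientation: [-0.35, -0.614, -0.35, 0.614]
wrist_force: [-0.9, -0.9, -0.3]
finger_gap: 0.0547
```

```bash
python3 - <<'E'
from h import *
p,R,s=pose();print(p.round(4),s["clock"],s["wrist_force"].round(2),s["finger_gap"])
rel([.6083,-.3127,.15],-30.7,"hover")
rel([.6083,-.3127,.012],-30.7,"down")
for n in("side","top"):
    d=viewer.read_camera(n); cv2.imwrite(f"pics/{n}1.png",d["frame"])
    q=proj(d,[[.6083,-.3127,.03]])[0].astype(int); cv2.imwrite(f"pics/{n}1c.png",crop(d["frame"],q[0],q[1],40,5))
E
python3 -c "
import cv2,numpy as np
cv2.imwrite('pics/v2.png',np.hstack([cv2.imread('pics/side1c.png'),cv2.imread('pics/top1c.png')]))"
```

```text
[ 0.6097 -0.3123  0.1498] 1.35 [-0.91 -0.86 -0.35] 0.05468792410724683
hover rel mm [-0.2 -1.   1. ] deg [ 0.1 -0.   0. ]
down rel mm [137.8  -0.8   1. ] deg [ 0.1 -0.   0. ]
```

View pics/v2.png

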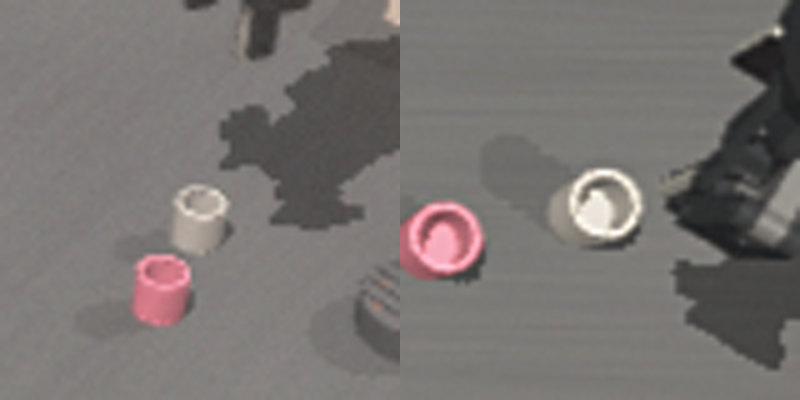

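The nickel cup, right of the pink one, is at about (605,205) in the top crop and is free. Descending.

Emit:
send_rows(plan=[[10,-0.5,0.5,0,0,0],[25,-1,1,0,0,0],[45,-1,1,0,0,0],[65,-1,1,0,0,0],[85,-1,1,0,0,0],[105,-1,1,0,0,0],[120,-1,1,0,0,0],[130,-1,1,0,0,0],[136,-1,1,0,0,0],[138,-1,1,0,0,0]])

```text
clock: 2.7
tcp_pos: [0.6071, -0.3141, 0.0128]
orientation: [0.35, 0.615, 0.349, -0.615]
wrist_force: [-0.2, -0.3, -0.3]
finger_gap: 0.0549
```

```bash
cat > look.py <<'E'
from h import *
import sys
# look.py tag x y z r
tag=sys.argv[1]; P=[float(v) for v in sys.argv[2:5]]; r=int(sys.argv[5]) if len(sys.argv)>5 else 40
p,R,s=pose();print(p.round(4),R.as_matrix()[:,0].round(3),"jaw",np.degrees(np.arctan2(R.as_matrix()[1,1],R.as_matrix()[0,1])).round(1),s["clock"],s["wrist_force"].round(2),round(s["finger_gap"],4))
o=[]
for n in("side","top"):
    d=viewer.read_camera(n); np.savez(f"{n}_{tag}.npz",**d)
    q=proj(d,[P])[0].astype(int); f=cv2.copyMakeBorder(d["frame"],r,r,r,r,cv2.BORDER_CONSTANT)
    c=f[q[1]:q[1]+2*r,q[0]:q[0]+2*r]; o.append(cv2.resize(c,(400,400),interpolation=cv2.INTER_CUBIC)); print(n,"crop origin",q-r,"scale",200/r)
cv2.imwrite(f"pics/{tag}.png",np.hstack(o))
E
python3 look.py a .6083 -.3127 .03
```

```text
[ 0.6071 -0.3141  0.0128] [ 0. -0. -1.] jaw -30.7 2.7 [-0.25 -0.28 -0.28] 0.0549
side crop origin [275 106] scale 5.0
top crop origin [362 144] scale 5.0
```

View pics/a.png

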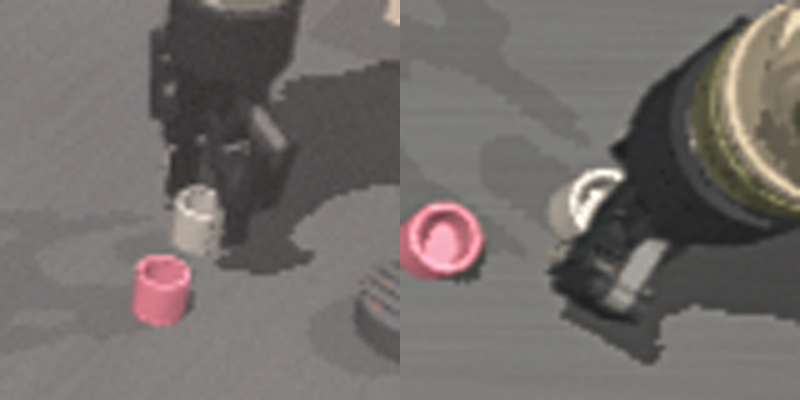

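Emit:
send_rows(plan=[[0,0,-1.8,0,0,0],[0,0,-1.8,0,0,0],[0,0,-1.8,0,0,0],[0,0,-1.8,0,0,0],[0,0,-1.8,0,0,0],[0,0,-1.8,0,0,0],[0,0,-1.8,0,0,0],[0,0,-1.8,0,0,0],[0,0,-1.8,0,0,0],[0,0,-1.8,0,0,0]], claw=20, newtons=40)

```text
clock: 4.05
tcp_pos: [0.6086, -0.3125, 0.0137]
orientation: [0.35, 0.615, 0.349, -0.614]
wrist_force: [0.3, 1.3, 5.0]
finger_gap: 0.0297
```

```bash
python3 look.py b .6083 -.3127 .03; python3 -c "
from h import *
rel([.5065,-.0703,.15],None,'above pa'); rel([.6083,-.3127,.15],None,'up')"
```

```text
[ 0.6086 -0.3125  0.0137] [ 0.001 -0.001 -1.   ] jaw -30.7 4.05 [0.25 1.33 4.96] 0.0297
side crop origin [275 106] scale 5.0
top crop origin [362 144] scale 5.0
above pa rel mm [-136.6 -211.3 -156.1] deg [0. 0. 0.]
up rel mm [-136.3    0.     0.3] deg [0. 0. 0.]
```

View pics/b.png

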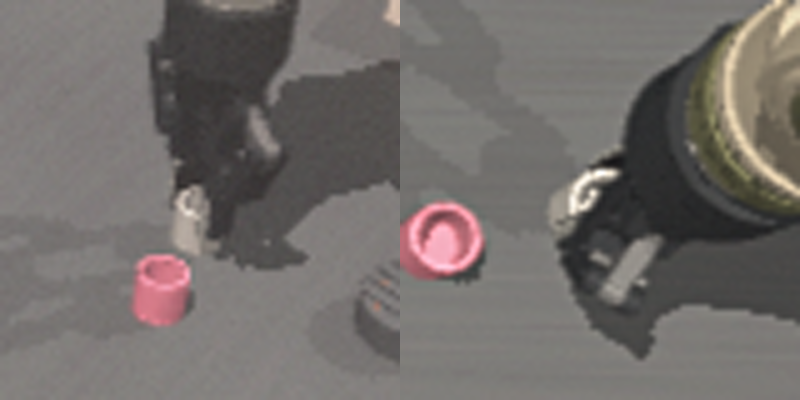

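Emit:
send_rows(plan=[[-2,0,0,0,0,0],[-6,0,0,0,0,0],[-12,0,0,0,0,0],[-25,0,0,0,0,0],[-40,0,0,0,0,0],[-60,0,0,0,0,0],[-80,0,0,0,0,0],[-100,0,0,0,0,0],[-116,0,0,0,0,0],[-120,0,0,0,0,0]])

```text
clock: 5.4
tcp_pos: [0.6087, -0.3129, 0.1349]
orientation: [0.351, 0.615, 0.349, -0.614]
wrist_force: [-0.7, -1.2, -1.0]
finger_gap: 0.0295
```

```bash
python3 look.py c .6083 -.3127 .15 50; python3 -c "
from h import *
rel([.5065,-.0703,.12],-30.7,'above pa')"
```

```text
[ 0.6087 -0.3129  0.1349] [ 0.003 -0.002 -1.   ] jaw -30.7 5.4 [-0.74 -1.23 -0.97] 0.0295
side crop origin [270  63] scale 4.0
top crop origin [376 122] scale 4.0
above pa rel mm [  13.2 -211.2 -156.3] deg [-0.   0.  -0.1]
```

View pics/c.png

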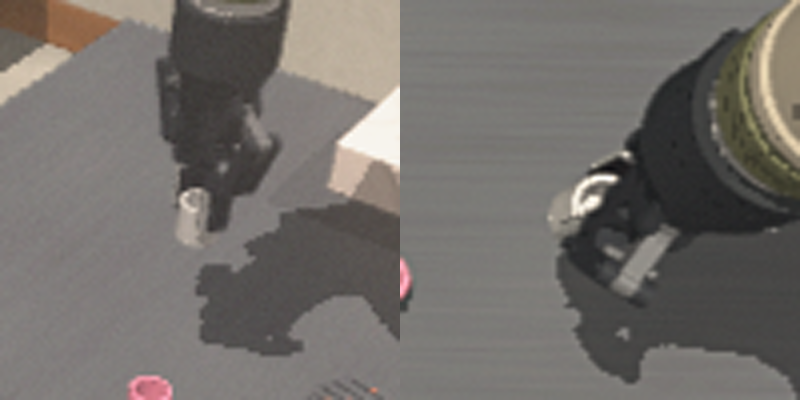

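The cup is held, with the gap at 29.5 mm after the lift. Moving over pocket_a, the far pocket.

Emit:
send_rows(plan=[[0,-6,-5,0,0,0],[0,-24,-18,0,0,0],[2,-50,-37,0,0,0],[4,-78,-58,0,0,0],[6,-106,-79,0,0,0],[8,-134,-100,0,0,0],[10,-162,-120,0,0,0],[12,-188,-139,0,0,0],[13,-205,-152,0,0,0],[13,-211,-156.3,0,0,0]])

```text
clock: 6.75
tcp_pos: [0.5057, -0.0691, 0.1194]
orientation: [-0.35, -0.614, -0.35, 0.615]
wrist_force: [0.5, -0.4, -0.9]
finger_gap: 0.0297
```

```bash
python3 look.py d .5065 -.0703 .08 50; python3 -c "
from h import *
rel([.5065,-.0703,.06],-30.7,'above pa')"
```

```text
[ 0.5057 -0.0691  0.1194] [-0.001  0.    -1.   ] jaw -30.7 6.75 [ 0.49 -0.38 -0.86] 0.0297
side crop origin [253 140] scale 4.0
top crop origin [248 175] scale 4.0
above pa rel mm [59.8  0.2  0.3] deg [ 0.  0. -0.]
```

View pics/d.png

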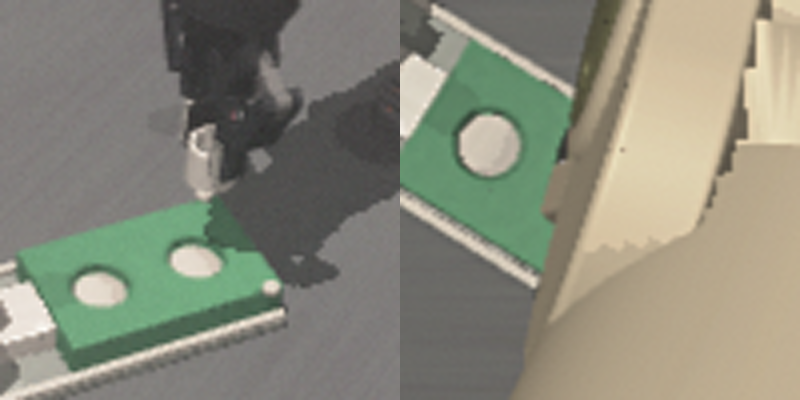

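Emit:
send_rows(plan=[[8,0,0,0,0,0],[20,0,0,0,0,0],[35,0,0,0,0,0],[48,0,0,0,0,0],[56,0,0,0,0,0],[60,0,0,0,0,0],[60,0,0,0,0,0],[60,0,0,0,0,0],[60,0,0,0,0,0],[60,0,0,0,0,0]])

```text
clock: 8.1
tcp_pos: [0.5067, -0.0703, 0.0601]
orientation: [0.35, 0.615, 0.349, -0.614]
wrist_force: [-0.2, 0.4, -0.2]
finger_gap: 0.0298
```

```bash
python3 look.py e .5065 -.0703 .06 25; python3 -c "
from h import *
rel([.5065,-.0703,.036],-30.7,'above pa')
S=dict(np.load('side_e.npz'))
print(proj(S,[[.5065,-.0703,.077],[.5065,-.0703,.047],[.5065,-.0703,.034]]))
p=pose()[0]; print(proj(S,[p]))
"
```

```text
[ 0.5067 -0.0703  0.0601] [ 0.001 -0.    -1.   ] jaw -30.7 8.1 [-0.22  0.37 -0.25] 0.0298
side crop origin [278 171] scale 8.0
top crop origin [272 201] scale 8.0
above pa rel mm [24.  -0.1  0.1] deg [-0. -0. -0.]
[[303.8276728  191.76381769]
 [302.64135366 199.95117459]
 [302.14221792 203.39594957]]
[[303.12057413 196.44637298]]
```

View pics/e.png

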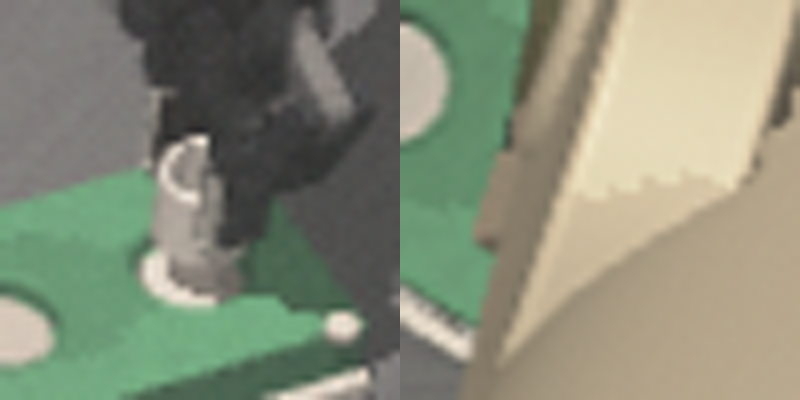

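```bash
python3 - <<'E'
from h import *
S=dict(np.load('side_e.npz')); x0,y0,f=292,182,20
u=cv2.resize(S["frame"][y0:y0+30,x0:x0+26],None,fx=f,fy=f,interpolation=cv2.INTER_CUBIC)
def circ(c,r,z):
    a=np.linspace(0,2*np.pi,60); return [[c[0]+r*np.cos(t),c[1]+r*np.sin(t),z] for t in a]
for c,r,z,col in(((.5067,-.0703),.016,.0785,(0,0,255)),((.5067,-.0703),.016,.0485,(0,0,255)),((.5065,-.0703),.019,.034,(255,0,0))):
    q=((proj(S,circ(c,r,z))-[x0,y0]+.5)*f-.5).astype(int); cv2.polylines(u,[q],True,col,1)
cv2.imwrite("pics/e2.png",u)
E
```

```text
(no output)
```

View pics/e2.png

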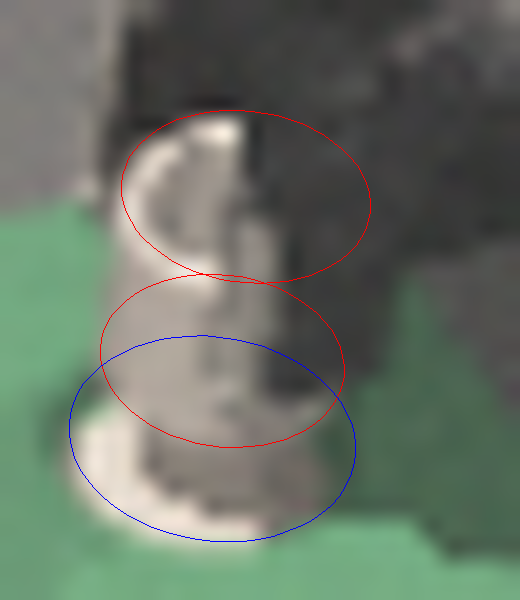

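The overlay agrees to about 1 mm: the cup outline sits inside the pocket outline. Lowering.

Emit:
send_rows(plan=[[3,0,0,0,0,0],[6,0,0,0,0,0],[9,0,0,0,0,0],[12,0,0,0,0,0],[14,0,0,0,0,0],[16,0,0,0,0,0],[18,0,0,0,0,0],[20,0,0,0,0,0],[21,0,0,0,0,0],[21,0,0,0,0,0]])

```text
clock: 9.45
tcp_pos: [0.5064, -0.0702, 0.0387]
orientation: [-0.35, -0.615, -0.35, 0.615]
wrist_force: [0.1, 0.0, -1.0]
finger_gap: 0.0301
```

```bash
python3 look.py f .5065 -.0703 .05 25
```

```text
[ 0.5064 -0.0702  0.0387] [-0. -0. -1.] jaw -30.7 9.45 [ 0.11  0.   -0.99] 0.0301
side crop origin [277 174] scale 8.0
top crop origin [272 201] scale 8.0
```

View pics/f.png

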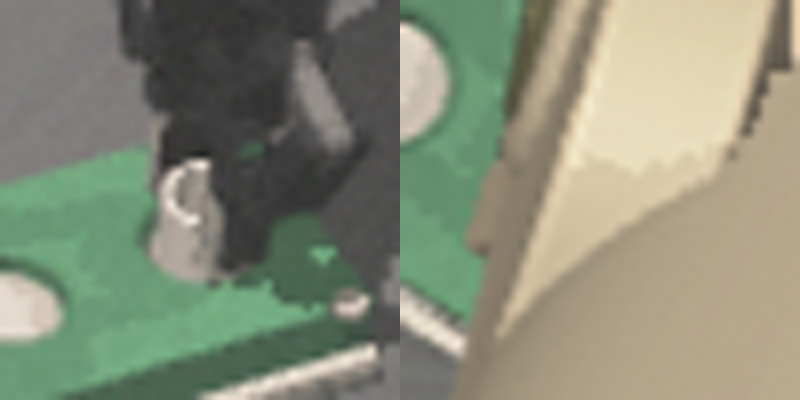

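The cup is in the pocket mouth with no contact force. Releasing, then lifting.

Emit:
send_rows(plan=[[1,0,0,0,0,0],[1,0,0,0,0,0],[1,0,0,0,0,0],[1,0,0,0,0,0],[0,0,0,0,0,0],[-10,0,0,0,0,0],[-30,0,0,0,0,0],[-55,0,0,0,0,0],[-80,0,0,0,0,0],[-90,0,0,0,0,0]], claw=52)

```text
clock: 10.8
tcp_pos: [0.5075, -0.0706, 0.1309]
orientation: [0.35, 0.615, 0.349, -0.614]
wrist_force: [1.1, 0.8, -0.7]
finger_gap: 0.0522
```

```bash
python3 look.py g .5065 -.0703 .05 25; python3 -c "
from h import *
rel([.4578,.298,.15],-30.7,'cup1')
print(pose()[2]['joint_pos'])"
```

```text
[ 0.5075 -0.0706  0.1309] [ 0.003 -0.001 -1.   ] jaw -30.7 10.8 [ 1.13  0.77 -0.69] 0.0522
side crop origin [277 174] scale 8.0
top crop origin [272 201] scale 8.0
cup1 rel mm [ -20.4 -230.8 -291.4] deg [-0.  -0.  -0.1]
[-2.94813822e-01  2.45515874e-01 -3.01164843e-01  1.02150148e+00
 -9.96883822e-05  1.81239893e+00]
```

View pics/g.png

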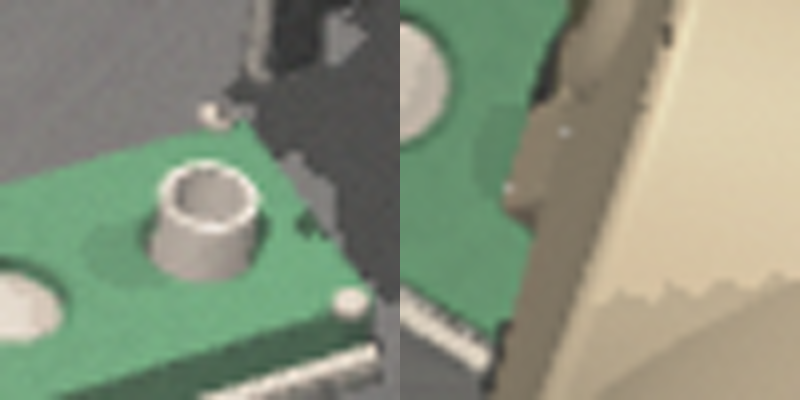

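Cup is upright in pocket_a. Now moving to the second nickel cup.

Emit:
send_rows(plan=[[-8,-6,-8,0,0,0],[-18,-24,-30,0,0,0],[-22,-50,-63,0,0,0],[-22,-80,-101,0,0,0],[-22,-110,-139,0,0,0],[-22,-140,-177,0,0,0],[-22,-170,-215,0,0,0],[-22,-200,-253,0,0,0],[-21,-223,-282,0,0,0],[-20,-230.8,-291.4,0,0,0]])

```text
clock: 12.15
tcp_pos: [0.4555, 0.3002, 0.148]
orientation: [-0.351, -0.613, -0.351, 0.615]
wrist_force: [0.1, 0.0, 0.8]
finger_gap: 0.0518
```

```bash
python3 - <<'E'
from h import *
p,R,s=pose();print(p.round(4),s["clock"],s["joint_pos"].round(2))
d=viewer.read_camera("top"); e=viewer.read_camera("side")
cv2.imwrite("pics/i.png",np.hstack([crop(d["frame"],290,225,30,6),crop(e["frame"],302,200,30,6)]))
cv2.imwrite("pics/i2.png",np.hstack([crop(d["frame"],145,260,40,5),crop(e["frame"],240,320,40,5)]))
x,y=295,225; u=up(d["frame"],x,y,16)
hsv=cv2.cvtColor(u,cv2.COLOR_BGR2HSV)
cs,_=cv2.findContours((hsv[...,1]<60).astype(np.uint8),0,1); c=max(cs,key=cv2.contourArea); el=cv2.fitEllipse(c)
print(back(el[0],x,y,16),np.array(el[1])/8)
P=[[.5065,-.0703,.054],[.5065,-.0703,.034]]
print(proj(d,P),proj(e,P))
rel([.4578,.298,.012],-30.7)
E
```

```text
[0.4555 0.3002 0.148 ] 12.15 [ 0.44  0.3  -0.18  1.09  0.    2.54]
(296.89893531799316, 226.81897926330566) [16.63348579 17.97110367]
[[297.24964028 226.30893911]
 [296.32191629 226.93724697]] [[302.91380079 198.07088642]
 [302.14221792 203.39594957]]
 rel mm [136.    2.2  -0.3] deg [0.1 0.1 0. ]
```

View pics/i.png

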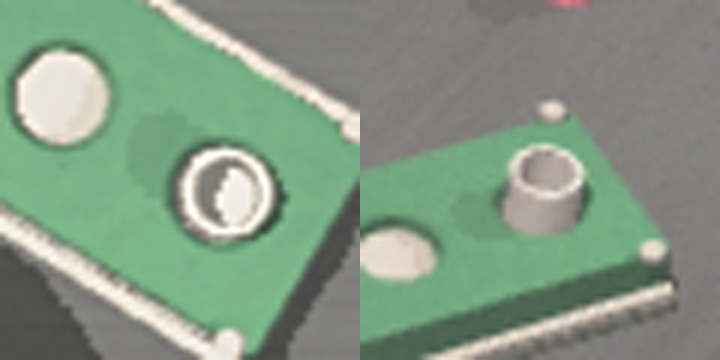

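View pics/i2.png

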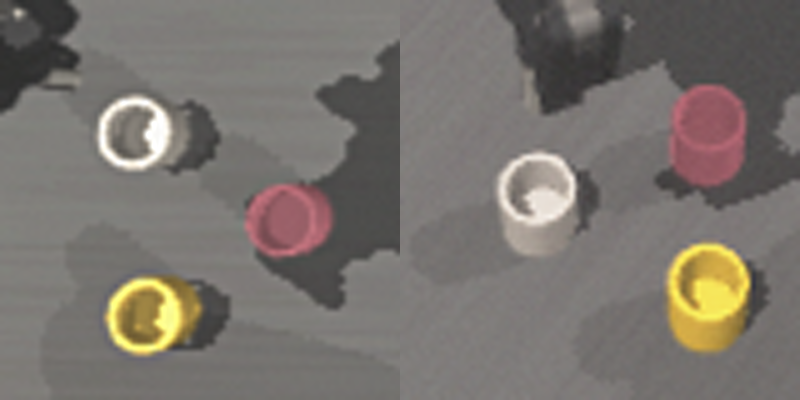

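The first cup is home: its rim is at side (303.0,198.7), against a predicted (302.9,198.1) when seated. The second nickel cup is free at (135,133) in the top crop. Descending.

Emit:
send_rows(plan=[[10,0,0,0,0,0],[25,0,0,0,0,0],[45,0,0,0,0,0],[65,0,0,0,0,0],[85,0,0,0,0,0],[105,0,0,0,0,0],[120,0,0,0,0,0],[130,0,0,0,0,0],[135,0,0,0,0,0],[136,0,0,0,0,0]])

```text
clock: 13.5
tcp_pos: [0.4571, 0.2982, 0.0127]
orientation: [0.35, 0.615, 0.35, -0.615]
wrist_force: [0.2, 0.1, 0.1]
finger_gap: 0.0524
```

```bash
python3 look.py j .458 .298 .03 40;python3 -c "
from h import *
rel([.4578,.298,.0125],-30.7)"
```

```text
[0.4571 0.2982 0.0127] [ 0. -0. -1.] jaw -30.7 13.5 [0.16 0.07 0.13] 0.0524
side crop origin [187 277] scale 5.0
top crop origin [ 91 205] scale 5.0
 rel mm [0.6 0.6 0.1] deg [-0. -0. -0.]
```

View pics/j.png

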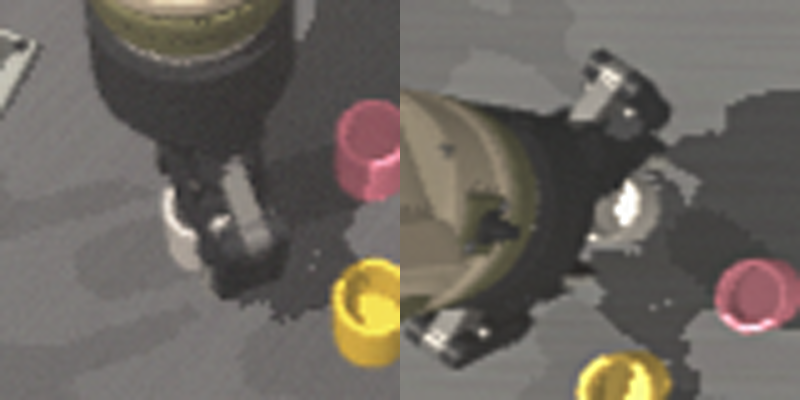

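Emit:
send_rows(plan=[[0,0.5,0,0,0,0],[0,0.5,0,0,0,0],[0,0.5,0,0,0,0],[0,0.5,0,0,0,0],[0,0.5,0,0,0,0],[0,0.5,0,0,0,0],[0,0.5,0,0,0,0],[0,0.5,0,0,0,0],[0,0.5,0,0,0,0],[0,0.5,0,0,0,0]], claw=20)

```text
clock: 14.85
tcp_pos: [0.4581, 0.2983, 0.0135]
orientation: [0.35, 0.615, 0.35, -0.614]
wrist_force: [-1.2, 0.5, 6.8]
finger_gap: 0.0289
```

Emit:
send_rows(plan=[[-2,0,0,0,0,0],[-6,0,0,0,0,0],[-12,0,0,0,0,0],[-25,0,0,0,0,0],[-40,0,0,0,0,0],[-60,0,0,0,0,0],[-80,0,0,0,0,0],[-100,0,0,0,0,0],[-116,0,0,0,0,0],[-120,0,0,0,0,0]])

```text
clock: 16.1
tcp_pos: [0.4583, 0.2983, 0.1345]
orientation: [0.35, 0.616, 0.349, -0.614]
wrist_force: [0.1, 0.6, -0.5]
finger_gap: 0.0296
```

```bash
python3 look.py k .458 .298 .15 40;python3 -c "
from h import *
rel([.5419,-.0106,.13],-30.7)"
```

```text
[0.4583 0.2983 0.1345] [ 0.003  0.001 -1.   ] jaw -30.7 16.1 [ 0.15  0.61 -0.5 ] 0.0296
side crop origin [185 244] scale 5.0
top crop origin [ 69 204] scale 5.0
 rel mm [  3.2 230.1 222.2] deg [-0. -0. -0.]
```

View pics/k.png

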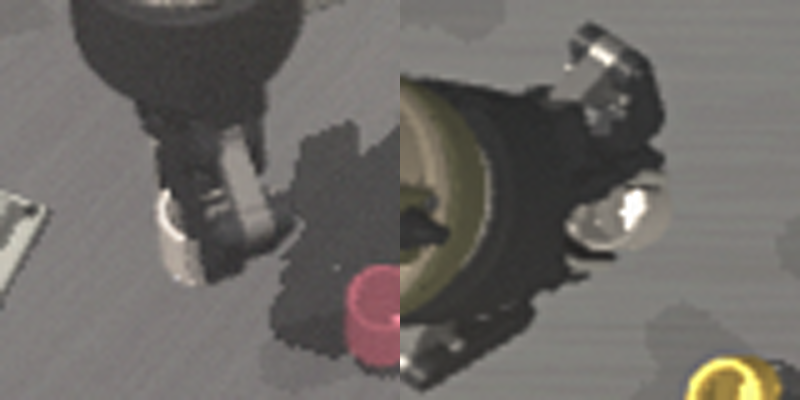

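Emit:
send_rows(plan=[[-12,5,5,0,0,0],[-26,22,21,0,0,0],[-32,48,46,0,0,0],[-32,78,75,0,0,0],[-32,108,104,0,0,0],[-30,138,133,0,0,0],[-22,168,162,0,0,0],[-12,200,193,0,0,0],[-2,222,214,0,0,0],[3,230,222,0,0,0]])

```text
clock: 17.45
tcp_pos: [0.5415, -0.0124, 0.1291]
orientation: [-0.349, -0.615, -0.349, 0.615]
wrist_force: [-0.2, -0.1, -0.8]
finger_gap: 0.0296
```

```bash
python3 -c "
from h import *
print(pose()[0],pose()[2]['finger_gap'],pose()[2]['wrist_force'])
rel([.5419,-.0106,.06],-30.7)"
```

```text
[ 0.54147828 -0.01239946  0.12913988] 0.029639118470987363 [-0.22095688 -0.07772134 -0.83414692]
 rel mm [69.1 -0.5 -1.8] deg [-0.2  0.   0.1]
```

Emit:
send_rows(plan=[[8,0,0,0,0,0],[22,0,0,0,0,0],[40,0,0,0,0,0],[55,0,0,0,0,0],[64,0,0,0,0,0],[69,0,0,0,0,0],[69,0,0,0,0,0],[69,0,0,0,0,0],[69,0,0,0,0,0],[69,0,0,0,0,0]])

```text
clock: 18.7
tcp_pos: [0.5419, -0.0105, 0.0611]
orientation: [0.35, 0.615, 0.349, -0.614]
wrist_force: [-0.3, 0.3, -0.3]
finger_gap: 0.0297
```

```bash
python3 - <<'E'
from h import *
p,R,s=pose();print(p.round(4),s["wrist_force"].round(2),s["finger_gap"])
rel([.5419,-.0106,.039],-30.7)
S=viewer.read_camera("side"); x0,y0,f=266,188,20
u=cv2.resize(S["frame"][y0:y0+30,x0:x0+30],None,fx=f,fy=f,interpolation=cv2.INTER_CUBIC)
def circ(c,r,z):
    a=np.linspace(0,2*np.pi,60); return [[c[0]+r*np.cos(t),c[1]+r*np.sin(t),z] for t in a]
b=p[2]-.0125
for c,r,z,col in((p,.016,b+.03,(0,0,255)),(p,.016,b,(0,0,255)),((.5419,-.0106),.019,.034,(255,0,0))):
    q=((proj(S,circ(c,r,z))-[x0,y0]+.5)*f-.5).astype(int); cv2.polylines(u,[q],True,col,1)
cv2.imwrite("pics/l.png",u)
E
```

```text
[ 0.5419 -0.0105  0.0611] [-0.34  0.34 -0.3 ] 0.029748258420557915
 rel mm [22.1  0.   0.1] deg [-0. -0. -0.]
```

View pics/l.png

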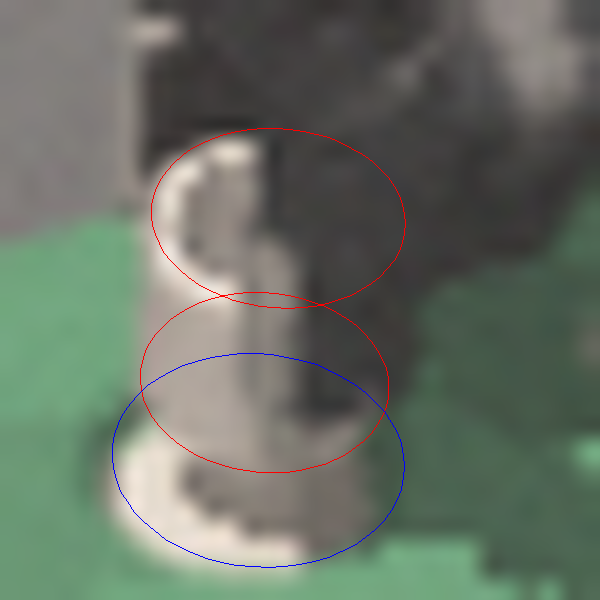

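Emit:
send_rows(plan=[[3,0,0,0,0,0],[6,0,0,0,0,0],[9,0,0,0,0,0],[12,0,0,0,0,0],[15,0,0,0,0,0],[17,0,0,0,0,0],[19,0,0,0,0,0],[21,0,0,0,0,0],[22,0,0,0,0,0],[22,0,0,0,0,0]])

```text
clock: 20.0
tcp_pos: [0.5417, -0.0104, 0.0387]
orientation: [-0.35, -0.615, -0.35, 0.615]
wrist_force: [-0.2, 0.1, -0.2]
finger_gap: 0.0297
```

```bash
python3 look.py m .5419 -.0106 .05 25
```

```text
[ 0.5417 -0.0104  0.0387] [-0. -0. -1.] jaw -30.7 20.0 [-0.16  0.1  -0.17] 0.0297
side crop origin [253 181] scale 8.0
top crop origin [244 184] scale 8.0
```

View pics/m.png

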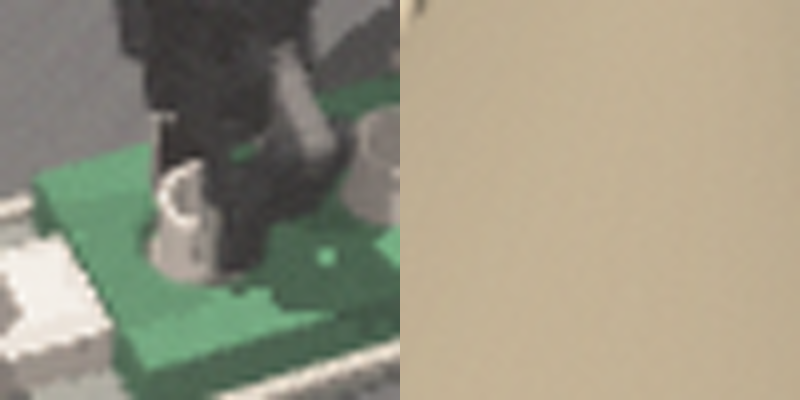

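The second cup is inside pocket_b, no contact force. Releasing and lifting.

Emit:
send_rows(plan=[[1,0,0,0,0,0],[1,0,0,0,0,0],[1,0,0,0,0,0],[1,0,0,0,0,0],[0,0,0,0,0,0],[-10,0,0,0,0,0],[-30,0,0,0,0,0],[-60,0,0,0,0,0],[-95,0,0,0,0,0],[-125,0,0,0,0,0]], claw=52)

```text
clock: 21.35
tcp_pos: [0.542, -0.0105, 0.166]
orientation: [0.35, 0.615, 0.349, -0.614]
wrist_force: [0.9, -0.5, -1.0]
finger_gap: 0.052
```

```bash
python3 look.py n .5419 -.0106 .05 30; python3 -c "
from h import *
rel([.5955,.0794,.16],59.3)
S=dict(np.load('side_n.npz'));print(proj(S,[[.5419,-.0106,.054]]))"
```

```text
[ 0.542  -0.0105  0.166 ] [ 0.001 -0.    -1.   ] jaw -30.7 21.35 [ 0.85 -0.54 -1.05] 0.052
side crop origin [248 176] scale 6.666666666666667
top crop origin [239 179] scale 6.666666666666667
 rel mm [   8.5   -2.  -103.8] deg [90.  -0.4 -0.2]
[[278.89565786 205.14503892]]
```

View pics/n.png

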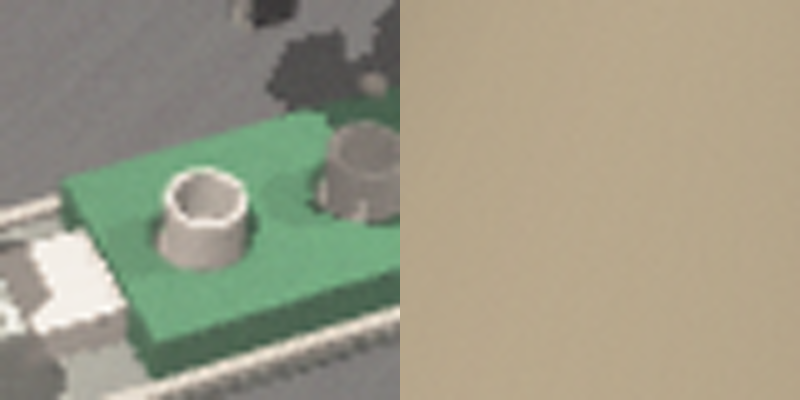

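Rim at side (278.9,205.2) matches the seated prediction (278.9,205.1), so both cups are home. Now moving over the T-handle.

Emit:
send_rows(plan=[[-2,0,-4,9,0,0],[-4,0,-12,18,0,0],[-4,-1,-24,27,0,0],[-4,-1,-37,36,0,0],[-4,-1,-50,45,0,0],[-4,-1,-63,54,0,0],[-2,-2,-76,63,0,0],[0,-2,-89,72,0,0],[4,-2,-99,81,0,0],[8,-2,-104,90,0,0]])

```text
clock: 22.7
tcp_pos: [0.5673, -0.0264, 0.1563]
orientation: [-0.122, 0.701, -0.049, -0.7]
wrist_force: [-0.5, 0.1, -1.1]
finger_gap: 0.0523
```

```bash
python3 look.py o .5955 .0797 .105 30; python3 -c "
from h import *
rel([.5957,.0797,.088],59.3)"
```

```text
[ 0.5673 -0.0264  0.1563] [ 0.014  0.103 -0.995] jaw -104.0 22.7 [-0.46  0.11 -1.08] 0.0523
side crop origin [210 172] scale 6.666666666666667
top crop origin [197 150] scale 6.666666666666667
 rel mm [  79.  -103.8   -3.2] deg [16.7  1.6  5.7]
```

View pics/o.png

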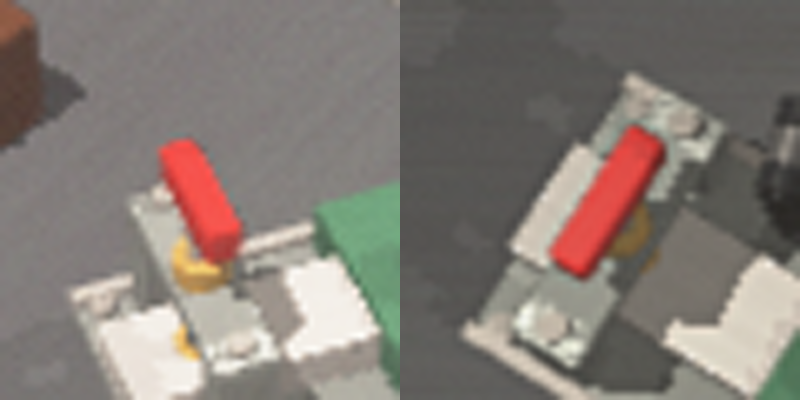

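```bash
python3 - <<'E'
from h import *
p,R,s=pose(); print(p,s["joint_pos"].round(3),s["qvel"].round(3),s["wrist_force"])
M=R.as_matrix(); print(M.round(3))
for k in range(1,10):
    ya=-104+9.0*k
    print(k,(R.inv()*Rdown(ya)).as_rotvec(degrees=True).round(1))
print(R.inv().apply(np.array([.545,-.01,.19])-p)*1e3)
E
```

```text
[ 0.56654652 -0.02772327  0.1560514 ] [-0.245  0.332 -0.119  1.133  0.102  3.141] [ 0.041 -0.002  0.018  0.005  0.005 -0.002] [ 0.50248359  0.48749474 -0.13671523]
[[ 0.013 -0.242 -0.97 ]
 [ 0.102 -0.965  0.242]
 [-0.995 -0.102  0.012]]
1 [-9.   0.2  5.9]
2 [-18.   -0.2   5.9]
3 [-27.   -0.7   5.9]
4 [-36.   -1.2   5.9]
5 [-45.   -1.6   5.8]
6 [-54.   -2.1   5.8]
7 [-63.   -2.6   5.6]
8 [-72.   -3.1   5.5]
9 [-81.   -3.6   5.4]
[-32.23539425 -15.35948736  25.60936109]
```

The turn ran into the last joint's limit, so the tool tilted and drifted clear of everything. I'll unwind by turning the other way, to the equivalent grasp.

Emit:
send_rows(plan=[[-4,-2,3,-7,0,3],[-10,-4,6,-15,0,5.9],[-17,-7,11,-24,-0.6,5.9],[-24,-11,18,-33,-1,5.9],[-29,-14,23,-42,-1.5,5.8],[-32,-15,25.5,-51,-2,5.8],[-32,-15,25.5,-60,-2.5,5.6],[-32,-15,25.5,-69,-3,5.5],[-32,-15,25.5,-76,-3.4,5.4],[-32,-15,25.5,-81,-3.6,5.4]])

```text
clock: 24.05
tcp_pos: [0.5459, -0.0077, 0.1905]
orientation: [0.394, 0.588, 0.392, -0.588]
wrist_force: [-0.9, -0.6, -0.4]
finger_gap: 0.052
```

```bash
python3 - <<'E'
from h import *
p,R,s=pose(); print(p,s["joint_pos"].round(3),s["wrist_force"]); print(R.as_matrix().round(3))
rel([.5957,.0797,.165],59.3)
E
```

```text
[ 0.54593383 -0.00769127  0.19045127] [-1.610e-01  2.710e-01 -1.120e-01  1.186e+00 -1.000e-03  1.802e+00] [-0.9370471  -0.61122813 -0.35385144]
[[ 0.002  0.924 -0.382]
 [-0.001 -0.382 -0.924]
 [-1.     0.002  0.   ]]
 rel mm [ 25.4  12.5 -99.8] deg [-81.8   0.1  -0.1]
```

Upright again, with j6 at 1.80. A −82° turn stays well inside the range.

Emit:
send_rows(plan=[[0,0,-4,-6,0,0],[1,1,-12,-15,0,0],[3,3,-24,-24,0,0],[6,4,-37,-33,0,0],[9,6,-50,-42,0,0],[12,8,-64,-51,0,0],[16,10,-78,-60,0,0],[20,11.5,-90,-69,0,0],[24,12.5,-98,-77,0,0],[25,12.5,-99.8,-81.8,0,0]])

```text
clock: 25.3
tcp_pos: [0.596, 0.0801, 0.165]
orientation: [0.682, 0.187, 0.682, -0.187]
wrist_force: [0.7, 0.0, 0.4]
finger_gap: 0.0519
```

```bash
python3 look.py q .5955 .0797 .105 40; python3 -c "
from h import *
print(pose()[2]['joint_pos'].round(2))
rel([.5957,.0797,.14],59.3)
rel([.5957,.0797,.088],59.3)"
```

```text
[0.596  0.0801 0.165 ] [ 0.001 -0.001 -1.   ] jaw 59.4 25.3 [0.69 0.03 0.42] 0.0519
side crop origin [200 162] scale 5.0
top crop origin [187 140] scale 5.0
[ 0.    0.39 -0.01  1.17 -0.    0.54]
 rel mm [25.1 -0.1 -0.2] deg [-0.1  0.1  0. ]
 rel mm [77.1 -0.1 -0.3] deg [-0.1  0.1  0. ]
```

View pics/q.png

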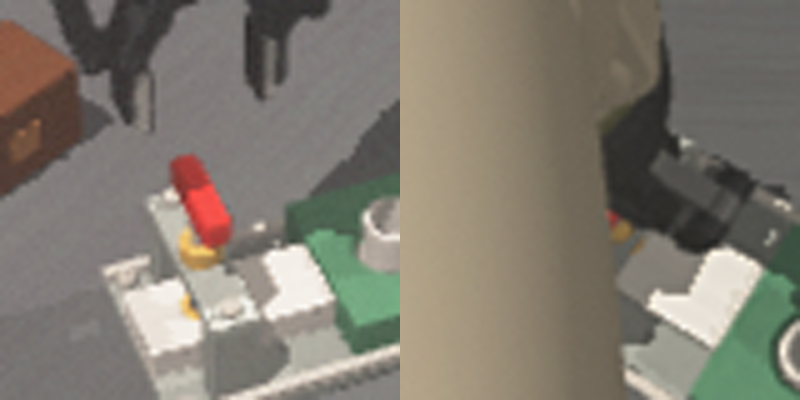

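The open fingers, with tips at (143,130) and (265,97), straddle the red bar at (201,200) in the side view. Descending onto it.

Emit:
send_rows(plan=[[6,0,0,0,0,0],[15,0,0,0,0,0],[27,0,0,0,0,0],[39,0,0,0,0,0],[51,0,0,0,0,0],[61,0,0,0,0,0],[69,0,0,0,0,0],[75,0,0,0,0,0],[77,0,0,0,0,0],[77,0,0,0,0,0]])

```text
clock: 26.65
tcp_pos: [0.5964, 0.0786, 0.0888]
orientation: [0.682, 0.188, 0.681, -0.189]
wrist_force: [0.4, -0.6, 0.2]
finger_gap: 0.0521
```

```bash
python3 look.py r .5955 .0797 .105 30; python3 -c "
from h import *
rel([.5957,.0797,.088],59.3)"
```

```text
[0.5964 0.0786 0.0888] [ 0.002 -0.001 -1.   ] jaw 59.1 26.65 [ 0.4  -0.6   0.18] 0.0521
side crop origin [210 172] scale 6.666666666666667
top crop origin [197 150] scale 6.666666666666667
 rel mm [ 1.   0.5 -1.4] deg [-0.2  0.2 -0. ]
```

View pics/r.png

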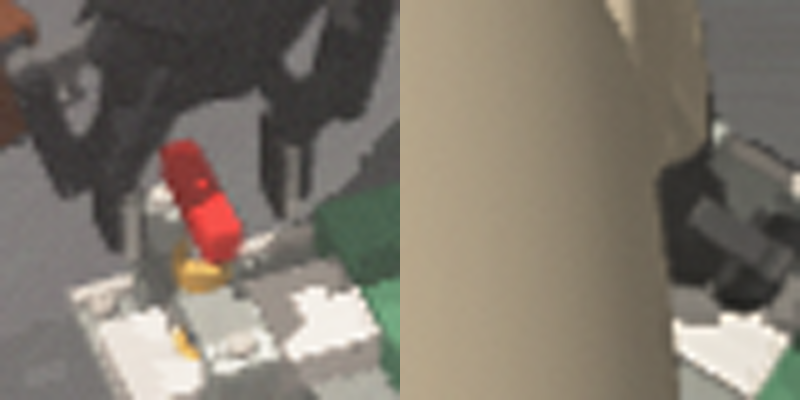

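The fingers straddle the bar: pads at (130,230) and (290,195), bar centre at (203,203). Closing.

Emit:
send_rows(plan=[[0,0,0,0,0,0],[0,0,0,0,0,0],[0,0,0,0,0,0],[0,0,0,0,0,0],[0,0,0,0,0,0],[0,0,0,0,0,0],[0,0,0,0,0,0],[0,0,0,0,0,0],[0,0,0,0,0,0],[0,0,0,0,0,0]], claw=4, newtons=70)

```text
clock: 28.0
tcp_pos: [0.5969, 0.0792, 0.0892]
orientation: [0.683, 0.189, 0.68, -0.188]
wrist_force: [1.2, 5.1, 3.6]
finger_gap: 0.0123
```

```bash
python3 look.py s .5955 .0797 .105 30
```

```text
[0.5969 0.0792 0.0892] [ 0.003 -0.    -1.   ] jaw 59.1 28.0 [1.21 5.12 3.58] 0.0123
side crop origin [210 172] scale 6.666666666666667
top crop origin [197 150] scale 6.666666666666667
```

View pics/s.png

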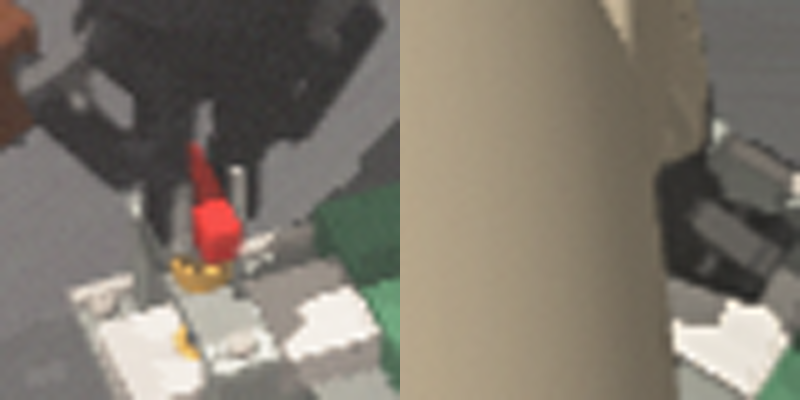

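Gripped, gap 12.3 mm. Pulling slowly straight up.

Emit:
send_rows(plan=[[-1,0,0,0,0,0],[-3,0,0,0,0,0],[-5,0,0,0,0,0],[-7,0,0,0,0,0],[-9,0,0,0,0,0],[-11,0,0,0,0,0],[-13,0,0,0,0,0],[-15,0,0,0,0,0],[-17,0,0,0,0,0],[-17,0,0,0,0,0]])

```text
clock: 29.35
tcp_pos: [0.5968, 0.0793, 0.1038]
orientation: [0.682, 0.189, 0.681, -0.188]
wrist_force: [6.5, 5.0, -10.8]
finger_gap: 0.0127
```

```bash
python3 look.py t .5955 .0797 .115 30
```

```text
[0.5968 0.0793 0.1038] [ 0.002  0.    -1.   ] jaw 59.1 29.35 [  6.54   4.97 -10.8 ] 0.0127
side crop origin [210 169] scale 6.666666666666667
top crop origin [197 149] scale 6.666666666666667
```

View pics/t.png

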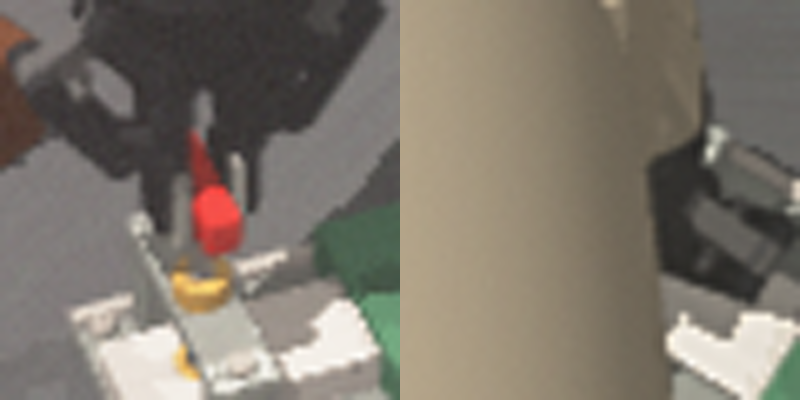

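At 14.6 mm of travel the force is 10.8 N, matching the spring with no slip. Continuing to the stop.

Emit:
send_rows(plan=[[-1,0,0,0,0,0],[-2,0,0,0,0,0],[-3,0,0,0,0,0],[-4,0,0,0,0,0],[-5,0,0,0,0,0],[-5.5,0,0,0,0,0],[-6,0,0,0,0,0],[-6.5,0,0,0,0,0],[-6.5,0,0,0,0,0],[-6.5,0,0,0,0,0]])

```text
clock: 30.7
tcp_pos: [0.5968, 0.0793, 0.1092]
orientation: [0.682, 0.189, 0.681, -0.188]
wrist_force: [7.7, 5.9, -15.9]
finger_gap: 0.0129
```

```bash
python3 look.py u .5955 .0797 .115 30
```

```text
[0.5968 0.0793 0.1092] [ 0.001  0.    -1.   ] jaw 59.1 30.7 [  7.71   5.86 -15.89] 0.0129
side crop origin [210 169] scale 6.666666666666667
top crop origin [197 149] scale 6.666666666666667
```

View pics/u.png

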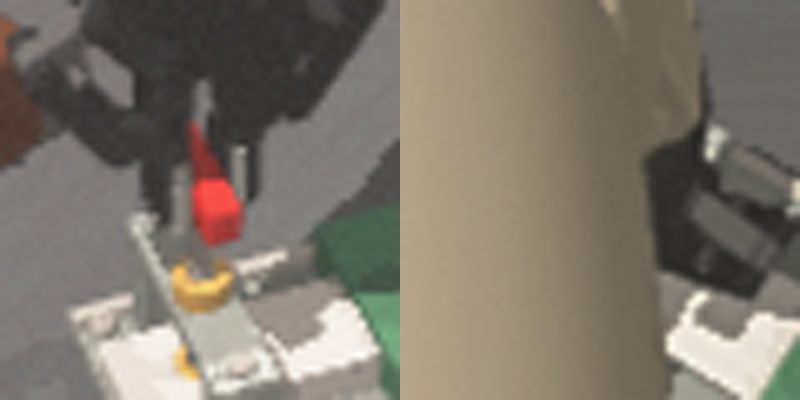

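TCP rose 20.0 mm and the force is 15.9 N, above the 12 N spring, so it is against the stop. One small extra pull will confirm it and hold.

Emit:
send_rows(plan=[[-0.5,0,0,0,0,0],[-1,0,0,0,0,0],[-1,0,0,0,0,0],[-1,0,0,0,0,0],[-1,0,0,0,0,0],[-1,0,0,0,0,0],[-1,0,0,0,0,0],[-1,0,0,0,0,0],[-1,0,0,0,0,0],[-1,0,0,0,0,0]])

```text
clock: 32.05
tcp_pos: [0.5968, 0.0793, 0.1093]
orientation: [0.682, 0.189, 0.681, -0.188]
wrist_force: [11.3, 5.5, -21.3]
finger_gap: 0.0129
```

```bash
python3 - <<'E'
from h import *
p,R,s=pose();print(p.round(4),s["clock"],s["wrist_force"].round(1),s["finger_gap"])
e=viewer.read_camera("side"); d=viewer.read_camera("top")
cv2.imwrite("pics/z.png",np.hstack([cv2.resize(e["frame"][150:250,190:350],(640,400),interpolation=cv2.INTER_CUBIC)]))
cv2.imwrite("pics/z2.png",d["frame"])
# red blob lowest front-end vs home frame
S0=dict(np.load("side0.npz"))
for n,f in(("home",S0["frame"]),("now",e["frame"])):
    u=up(f,239,203,16); h=cv2.cvtColor(u,cv2.COLOR_BGR2HSV)
    m=(((h[...,0]<6)|(h[...,0]>172))&(h[...,1]>150)&(h[...,2]>60)); ys,xs=np.nonzero(m); print(n,"lowest red row",back((0,ys.max()),239,203,16)[1])
print("20mm in px:",proj(e,[[.5742,.0925,.096],[.5742,.0925,.116]]))
E
```

```text
[0.5968 0.0793 0.1093] 32.05 [ 11.3   5.5 -21.3] 0.012920187208629752
home lowest red row 210.8125
now lowest red row 205.0625
20mm in px: [[244.18847326 211.70818887]
 [244.1634521  205.86238924]]
```

View pics/z.png

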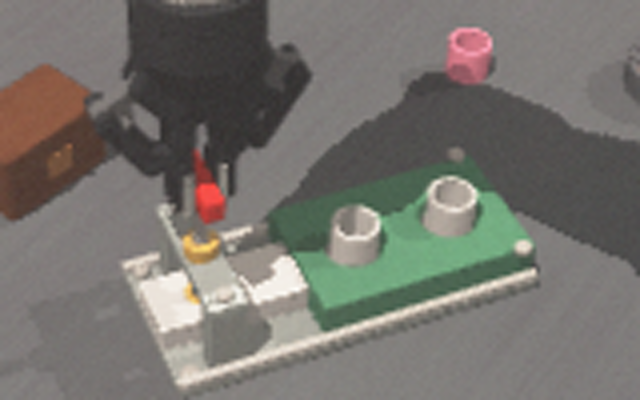

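View pics/z2.png

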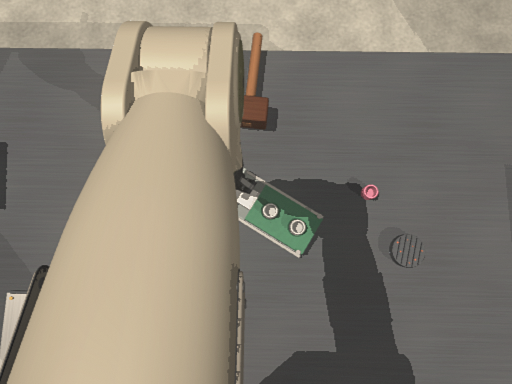

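The last 1 mm of pull moved the TCP only 0.1 mm while the force rose 5.4 N. The handle rose 5.75 px, against 5.85 px expected for 20 mm. Both cups are seated and the bystanders in view haven't moved, so I'm handing in.

```bash
python3 -c "
from workcell import job,get_state
print(job.hand_in()); s=get_state(); print(s['clock'],s['tcp_pos'],s['wrist_force'],s['finger_gap'])"
```

```text
the job is handed in; nothing more can be done
None
the job is handed in; nothing more can be done
```

I put both nickel cups mouth up into the green carriage, the first in pocket_a and the second in pocket_b. Then I pulled the red T-handle up to its stop and handed the job in at about 32 s with the gripper still holding it.

- **Cups:** both rims were within about 1 px of where a fully seated cup should appear.
- **Plunger:** the gripper rose 20 mm. A further 1 mm of commanded pull moved it only 0.1 mm and raised the force from 16 to 21 N. In the side camera the handle rose 5.75 px, against 5.85 px expected for full travel, and the grip did not slip.
- **Mishap:** my first turn towards the handle went the wrong way and ran joint 6 up to its limit, reading 3.141 against a stated 3.14. The tool tilted about 6° in free air without touching anything, and I unwound it and turned the other way. I can't rule out that a strict range check counts this.
- **Not fully checked:** in the last pictures the mallet, lap and one pink cup had not moved. The arm or the crop hid the valve cover, the yellow cup and the other pink cup, but no move passed near the valve cover. I could not read the state after handing in, so the final second of holding is unconfirmed.

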